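Bring the squat jar round on the packing turntable

ROBOT

A 6-joint arm with a two-finger parallel gripper is mounted at the origin on the work surface. World frame = base frame: x ahead of the robot, y to its left, z up, the work surface at z = 0. Lengths are in m, angles in rad, forces in N, time in s.
With the tool pointing down it reaches from about 0.425 to 0.95 m from the base axis. Payload 3.5 kg.
Tool frame: the origin (TCP) lies midway between the tips of the shut fingers; the grasp point (between the pads) lies 19 mm behind it; z points along the fingers, y is the line along which they close (so a half turn about z gives the same grasp; the last joint's range is limited). The gripper opens to 85 mm and grips with 20 to 120 N. Pads are 22 mm wide; open, the fingers measure 114 mm over their backs; the gripper's body (76 mm by 85 mm) begins 54 mm behind the grasp point. The pads swing forward as they close: fully open they stand 13 mm farther back than shut.
Start: joints at [-1.369, 0.286, 1.577, -0, 1.279, -0.15], TCP at [0.233, -0.634, 0.231] pointing down, gripper open.
Joint ranges: [-2.77, 2.77], [-0.9, 2.22], [0.21, 2.48], [-1.53, 4.67], [0.24, 2.81], [-2.84, 2.84]. Speed limits (rad/s): [2.79, 2.79, 3.14, 3.14, 3.14, 3.14].

INTERFACE

Orientations are given as a unit quaternion [x, y, z, w].
In Python, from plant import ctrl, cams, order gives the robot as it stands.
- The arm moves only by the tool move_arm, never from a script. Its argument "plan" is one flat list of numbers, 7 for each row, row after row: the shift along the world's x, y, z in mm, then the turn, a rotation vector about the world's x, y, z in degrees, then the finger opening in mm, from 0 to 85.4. A call has 1 to 12 rows; each row shifts and turns the commanded pose from where the row before left it; what a row does not reach is not made up. A row lasts 1/10 s, in which the tool goes at most 50 mm and 8.59 degrees, less where a joint would pass 70% of its speed; a pose out of reach is approached as far as the arm can. A call is refused whole if a number of a shift passes 50 or a number of a turn 8.59, either way. A call with a gripper value outside its range is refused whole. The fingers move at their own pace and stop on an object; "newtons" is the grip in N (left out, the last holds). Time passes only in rows, so rows that do not move let the fingers close. It gives the time, the measured TCP pose, the force, the opening and the grip force at its end, in the units of the state.
- ctrl.get_state(): the state, without advancing time (a new reading comes with each control period).
- cams.read_camera(name): name is "scene" or "top" or "wrist"; returns a dict with "color" (384x512x3 uint8, red, green, blue), "fov_y" (degrees; the focal length in pixels is half the picture's height over the tangent of half this angle, whatever the lens; pixels are square), "cx", "cy" (the principal point, pixels), "k1" (the pictures are not rectified: a ray, as slopes to the right and down, at radius r is drawn at 1 + k1 r^2 times it, then the intrinsics apply), "origin" and "orientation" of the camera in the world; the wrist camera has in their place "T_tool_cam" (4x4, takes a point from camera to tool coordinates, whose origin is the TCP and whose axes are the flange's). Camera axes: x right, y up, looking along -z (the intrinsics and any distortion apply to the point x, -y, -z); pixel columns grow to the right and rows downward; lengths in m; the calibration is good to about 2 mm. A picture is of the moment at which its call begins: read the wrist's pose just before it. There is no depth.
- order.sign_off(): hands the job in; it is judged then, once.
The state is a dict: "time": time; "qpos": joint angles; "dq": joint speeds; "joint_efforts": joint torques, N m; "eef_pos": TCP position; "tcp_rot": TCP orientation; "contact_force": force on the tool from outside, world axes, zero at the start; "wrist_torque": the same for the moment, N m; "opening": opening from 0.0 (shut) to 1.0 (fully open); "finger_force": force on a finger pad.
Only numpy, scipy, OpenCV 4.12 (cv2) and the standard library are available. Lean on these libraries where they do the work, as an engineer would, in place of code of your own. Each camera call takes 0.05 s, during which the arm holds its last target. There are 200 camera calls.

TASK

Four jars stand on the packing turntable: turn it by gently pushing the upright posts on its rim with the fingertips until the one squat, wide jar stands at the front, lined up with the arrow that sticks out from the fixed foot. Do not touch or shift the jars, leave everything around the turntable where it is, and finish with the turntable at rest and the hand clear.

Things in the scene. Friction and masses are not known exactly. Their poses are not given: they have to be found in the camera images.
- stand: the fixed foot under the turntable: black disc 250 mm across, 22 mm high; origin at the centre of its underside on the table, which is on the turning axis. Its own -x axis is the front: a flat dark steel arrow 8 mm high points out that way along the table, its head 74 mm wide, its tip 260 mm from the axis, showing from under the board beyond 172 mm; it does not turn
- turntable: wooden turning board, 344 mm across, 16 mm thick; origin at the centre of its top face, 40 mm above the table, z up. Eight upright steel posts, 14 mm diameter, 36 mm tall above the board, 155 mm from the axis: one on its own +x axis, then every 45 degrees. Turns endlessly either way against a steady friction of 0.2 N m (under 2 N at a post); stops at once when not pushed
- squat_jar_mid (a point): the squat jar to be brought to the front: amber glass, paper label, white lid, 72 mm diameter, 52 mm tall, much wider and lower than the other three on the board; the point is its centre, half-way up. All four jars stand loose on the board, 80 mm from the axis, a quarter turn apart
- slim_jar1_mid (a point): slim screw-top amber glass jar with paper label and white lid, 46 mm diameter, 80 mm tall; the point is its centre, half-way up. Stands on the turntable; not to be touched
- slim_jar2_mid (a point): slim screw-top amber glass jar with paper label and white lid, 46 mm diameter, 80 mm tall; the point is its centre, half-way up. Stands on the turntable; not to be touched
- slim_jar3_mid (a point): slim screw-top amber glass jar with paper label and white lid, 46 mm diameter, 80 mm tall; the point is its centre, half-way up. Stands on the turntable; not to be touched
- spare_jar_mid (a point): slim screw-top amber glass jar with paper label and white lid, 46 mm diameter, 80 mm tall; the point is its centre, half-way up. Stands on the table behind the turntable, on its own; to be left alone
- label_roll: roll of blank labels lying flat, 84 mm diameter, 45 mm high, on the table right of the turntable; origin at the centre of its underside; to be left alone
- tape_gun: grey desk tape dispenser with a roll of tape, 150 x 55 x 84 mm, on the table left of the turntable; origin at the centre of its underside, long side along its x; to be left alone
- lid_stack: stack of white lids, 68 mm diameter, 48 mm high, on the table right of the turntable; origin at the centre of its underside; to be left alone
Mind the look-alikes: they are no part of the job. What is shaped like the part that bears squat_jar_mid but purple or yellow is not meant.

How it is judged:
By the outcome, as a careful person would: the job done as asked, in the order asked, and still so for the second after the job is handed in, with the robot touching nothing.
It also fails if it takes over 58 s, if anything falls off the work surface, if the arm or the gripper's body presses on something with over 40 N, if the wrist force passes 120 N, or if a joint passes its speed limit or range.

## Working session

There is one attempt and no reset: what is moved stays moved. The work goes in short steps, Python scripts to look and compute and a tool call to move; the robot and the scene stay as the last step left them, time stands still between calls to the robot, and variables do not carry over. Pictures are saved under pics/ and viewed, at most 10 in all, crops included, and the job is handed in when it is done.

Besides the shell and the picture viewer there is one more tool, called after ">>>" by a JSON object that holds its "fn" and its "kwargs", one argument or row to a line. move_arm: Moves the arm, as the interface text tells. Its arguments: {"type":"object","properties":{"plan":{"type":"array","items":{"type":"number"}},"newtons":{"type":"number"}},"required":["plan"]}

```bash
mkdir -p pics; ls; python3 - <<'E'
from plant import ctrl,cams,order
import cv2
s=ctrl.get_state();print(s)
for n in("scene","top"):
    d=cams.read_camera(n);cv2.imwrite(f"pics/{n}0.png",d["color"][:,:,::-1])
    print({k:v for k,v in d.items() if k!="color"})
E
```

```text
pics
{'time': 0.0, 'qpos': array([-1.36899423e+00,  2.87168157e-01,  1.57818513e+00, -7.44007486e-06,
        1.27859211e+00, -1.50011989e-01]), 'dq': array([ 0.0003868 ,  0.00129878, -0.00187499, -0.00188357,  0.00167958,
       -0.000792  ]), 'joint_efforts': array([-1.54594305e-03, -4.05988920e+01, -2.92625982e+01, -1.88428730e-04,
        5.87832343e-03,  4.68663700e-06]), 'eef_pos': array([ 0.23249086, -0.63299614,  0.22994111]), 'tcp_rot': array([ 9.84567341e-01,  1.75002191e-01, -3.40186807e-05, -1.17588459e-03]), 'contact_force': array([ 0.05564029,  0.61722155, -0.0305096 ]), 'wrist_torque': array([ 0.02783091, -0.0309345 ,  0.04181357]), 'finger_force': 0.0, 'opening': 1.0022874794275123}
{'fov_y': 56.31612173539092, 'cx': 254.42181173028064, 'cy': 182.8623713153475, 'k1': -0.08196882028623059, 'origin': array([1.22462058, 0.17254932, 0.98053044]), 'orientation': array([0.18376688, 0.24944605, 0.75607645, 0.57650221])}
{'fov_y': 43.725763690230146, 'cx': 250.36064560760195, 'cy': 185.8287214431051, 'k1': -0.16886548147056407, 'origin': array([ 0.28194854, -0.02598777,  1.5049667 ]), 'orientation': array([-0.07364462,  0.06959463,  0.7051713 , -0.70175957])}
```

View pics/scene0.png

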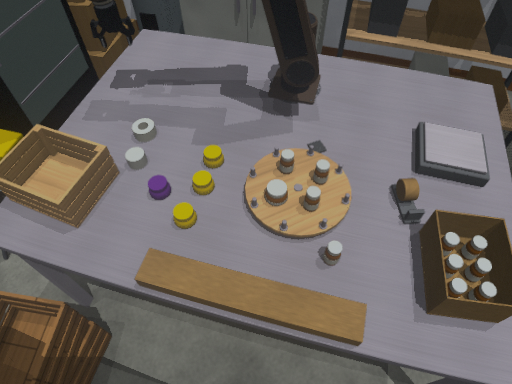

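View pics/top0.png

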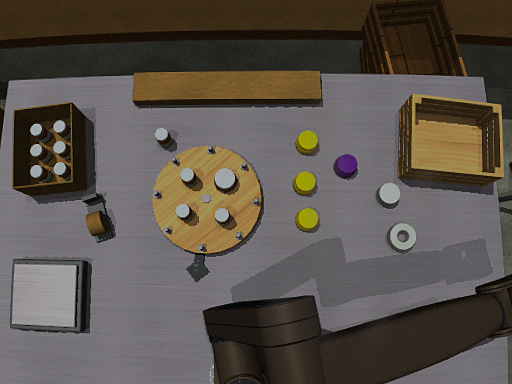

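Top view (up = +x, left = +y):
- **Turntable:** board centred near (207,200).
- **Squat jar:** candidates are (225,180) wide white lid on the board (chosen); slim jars (187,176), (183,212), (222,215); spare jar (162,135); lid stack (388,194); yellow (307,142), (305,182), (307,219); purple (346,165).
- **Arrow:** (198,267).

Next I measure these and take a close crop.

```bash
cat > h.py <<'E'
import numpy as np,cv2
from scipy.spatial.transform import Rotation as R
def ray(d,uv):
    uv=np.atleast_2d(np.float64(uv));H=d["color"].shape[0];f=H/2/np.tan(np.radians(d["fov_y"])/2)
    K=np.array([[f,0,d["cx"]],[0,f,d["cy"]],[0,0,1]])
    p=cv2.undistortPoints(uv[:,None],K,np.array([d["k1"],0,0,0,0.])).reshape(-1,2)
    # model: drawn = (1+k1 r^2)*ray, as in OpenCV
    v=np.c_[p[:,0],-p[:,1],-np.ones(len(p))]
    return R.from_quat(d["orientation"]).apply(v)
def onplane(d,uv,z):
    v=ray(d,uv);o=d["origin"];t=(z-o[2])/v[:,2]
    return o+t[:,None]*v
def blobs(m,lo,hi):
    n,l,s,c=cv2.connectedComponentsWithStats(m.astype(np.uint8))
    return [(c[i],s[i,4],l==i) for i in range(1,n) if lo<s[i,4]<hi]
E
python3 - <<'E'
from plant import ctrl,cams
from h import *
d=cams.read_camera("top");im=d["color"];hsv=cv2.cvtColor(im,cv2.COLOR_RGB2HSV)
cv2.imwrite("pics/crop0.png",cv2.resize(im[110:290,80:280,::-1],None,fx=3,fy=3,interpolation=cv2.INTER_CUBIC))
wood=(hsv[...,0]<25)&(hsv[...,1]>90)&(hsv[...,2]>90)
b=[x for x in blobs(wood,4000,20000) if abs(x[0][0]-207)<15][0]
c=max(cv2.findContours(b[2].astype(np.uint8),cv2.RETR_EXTERNAL,cv2.CHAIN_APPROX_NONE)[0],key=cv2.contourArea)
h=cv2.convexHull(c).reshape(-1,2);P=onplane(d,h,.04)[:,:2]
A=np.c_[2*P,np.ones(len(P))];s=np.linalg.lstsq(A,(P**2).sum(1),rcond=None)[0]
C=s[:2];print("board",C,"r",np.sqrt(s[2]+C@C))
white=(hsv[...,1]<45)&(hsv[...,2]>165)
for x in blobs(white,40,900):
    for z in(.092,.12):
        p=onplane(d,x[0],z)[0,:2];q=p-C
        if np.hypot(*q)<.2:print("lid px",x[0].round(1),x[1],"z",z,p.round(4),"r %.4f az %.1f"%(np.hypot(*q),np.degrees(np.arctan2(q[1],q[0]))))
dark=(hsv[...,2]<95)
for x in blobs(dark,60,900):
    p=onplane(d,x[0],.008)[0,:2];q=p-C
    if .15<np.hypot(*q)<.3:
        pts=np.argwhere(x[2])[:,::-1];Q=onplane(d,pts,.008)[:,:2]-C
        t=Q[np.argmax(np.hypot(*Q.T))]
        print("dark",x[0].round(1),x[1],p.round(3),"az %.1f"%np.degrees(np.arctan2(q[1],q[0])),"tip",t,np.hypot(*t),np.degrees(np.arctan2(t[1],t[0])))
E
```

```text
board [0.54520811 0.12003264] r 0.17040667569777593
lid px [186.5 174.1] 117 z 0.092 [0.61   0.1757] r 0.0854 az 40.6
lid px [186.5 174.1] 117 z 0.12 [0.6035 0.1717] r 0.0779 az 41.5
lid px [224.3 177.9] 291 z 0.092 [0.5977 0.0603] r 0.0795 az -48.7
lid px [224.3 177.9] 291 z 0.12 [0.5914 0.0586] r 0.0769 az -53.0
lid px [182.  210.2] 130 z 0.092 [0.4991 0.1867] r 0.0810 az 124.7
lid px [182.  210.2] 130 z 0.12 [0.4948 0.1825] r 0.0803 az 128.9
lid px [221.2 214.5] 127 z 0.092 [0.4858 0.069 ] r 0.0784 az -139.3
lid px [221.2 214.5] 127 z 0.12 [0.4817 0.0671] r 0.0827 az -140.2
dark [168.1 143.3] 228 [0.734 0.251] az 34.8 tip [0.20384789 0.17188971] 0.2666459030801677 40.1384359933111
```

View pics/crop0.png

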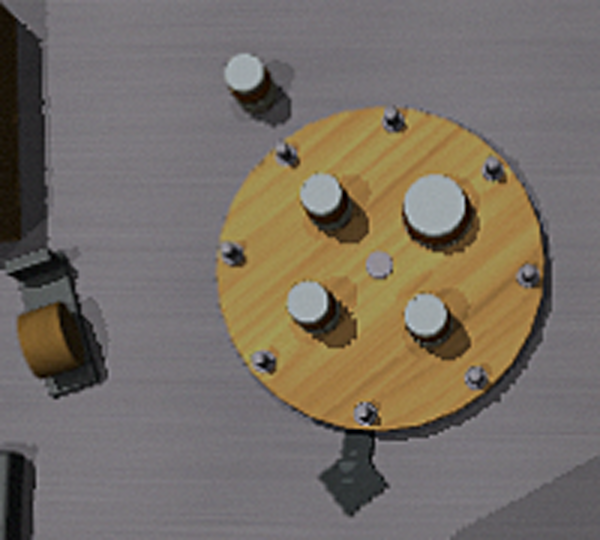

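The crop shows the squat amber jar, with its wide white lid, at crop (437,207), so the choice holds. The arrow head has its tip near crop (350,515) and corners at (318,477) and (388,487). Next I measure the arrow and the posts.

```bash
python3 - <<'E'
from plant import ctrl,cams
from h import *
d=cams.read_camera("top");C=np.array([.5452,.1200])
f=lambda c:np.float64(c)/3+[80,110]-1/3
def pr(n,px,z):
    for p in onplane(d,px,z)[:,:2]:
        q=p-C;print(n,p.round(4),"r %.4f az %.1f"%(np.hypot(*q),np.degrees(np.arctan2(q[1],q[0]))))
pr("arrow",f([[350,515],[318,477],[388,487],[345,432],[374,432]]),.008)
pr("hub",f([[379,265]]),.042)
pr("post",f([[394,114],[492,162],[527,270],[475,373],[364,407],[262,356],[231,248],[285,148]]),.076)
# scene view, two-view check
e=cams.read_camera("scene");im=e["color"];hsv=cv2.cvtColor(im,cv2.COLOR_RGB2HSV)
white=(hsv[...,1]<45)&(hsv[...,2]>150)
for x in blobs(white,40,900):
    for z in(.092,.12):
        p=onplane(e,x[0],z)[0,:2];q=p-C
        if np.hypot(*q)<.11:print("S lid",x[0].round(1),x[1],z,p.round(4),"r %.4f az %.1f"%(np.hypot(*q),np.degrees(np.arctan2(q[1],q[0]))))
wood=(hsv[...,0]<25)&(hsv[...,1]>90)&(hsv[...,2]>90)
for b in blobs(wood,3000,20000):
    c=max(cv2.findContours(b[2].astype(np.uint8),cv2.RETR_EXTERNAL,cv2.CHAIN_APPROX_NONE)[0],key=cv2.contourArea)
    P=onplane(e,cv2.convexHull(c).reshape(-1,2),.04)[:,:2]
    A=np.c_[2*P,np.ones(len(P))];s=np.linalg.lstsq(A,(P**2).sum(1),rcond=None)[0];print("S wood",b[0],s[:2],np.sqrt(s[2]+s[:2]@s[:2]))
cv2.imwrite("pics/s_crop.png",cv2.resize(im[125:245,230:370,::-1],None,fx=5,fy=5,interpolation=cv2.INTER_CUBIC))
E
```

```text
arrow [0.2889 0.1506] r 0.2581 az 173.2
arrow [0.3279 0.1844] r 0.2266 az 163.5
arrow [0.3178 0.1114] r 0.2276 az -177.8
arrow [0.3746 0.1568] r 0.1745 az 167.8
arrow [0.3746 0.1265] r 0.1707 az 177.8
hub [0.5451 0.12  ] r 0.0001 az 179.9
post [0.6978 0.1035] r 0.1535 az -6.2
post [0.6458 0.0019] r 0.1551 az -49.6
post [ 0.5331 -0.0333] r 0.1538 az -94.5
post [0.429  0.0192] r 0.1538 az -139.1
post [0.3953 0.1299] r 0.1502 az 176.2
post [0.4465 0.2336] r 0.1506 az 131.0
post [0.5572 0.2688] r 0.1493 az 85.4
post [0.6623 0.2161] r 0.1515 az 39.4
S lid [287.2 153.3] 98 0.092 [0.46   0.0622] r 0.1029 az -145.8
S lid [287.2 153.3] 98 0.12 [0.4841 0.0657] r 0.0818 az -138.4
S lid [323.  163.9] 102 0.092 [0.4733 0.1819] r 0.0948 az 139.3
S lid [323.  163.9] 102 0.12 [0.497  0.1816] r 0.0782 az 128.0
S lid [276.5 186.9] 263 0.092 [0.5999 0.0596] r 0.0815 az -47.8
S lid [276.5 186.9] 263 0.12 [0.6196 0.0631] r 0.0937 az -37.4
S lid [313.4 191.1] 122 0.092 [0.5858 0.1708] r 0.0650 az 51.3
S lid [313.4 191.1] 122 0.12 [0.606  0.1709] r 0.0792 az 39.9
S wood [ 57.49096447 177.52      ] [ 0.69228406 -0.70562277] 0.22166841931660997
S wood [297.97753445 194.82367378] [0.5516464  0.11956247] 0.17012489333109804
S wood [254.46594298 294.51890731] [0.74640483 0.05847744] 0.3339371820424962
```

View pics/s_crop.png

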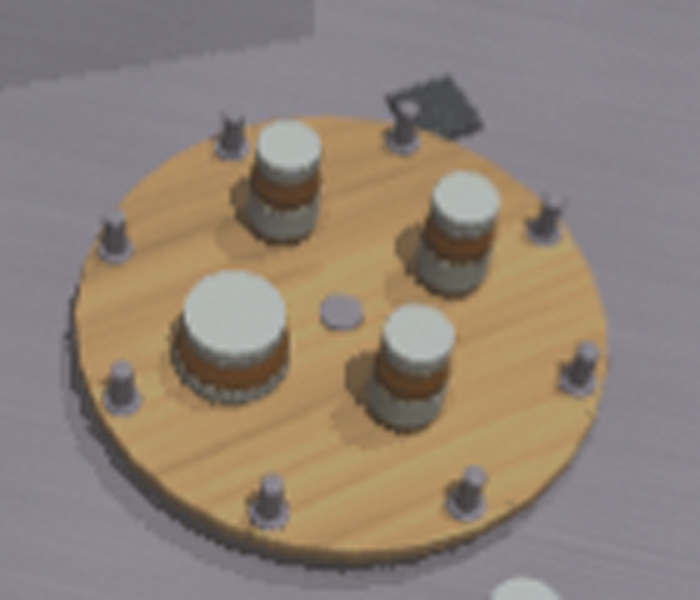

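Arrow azimuth is 173° (tip 258 mm from the axis, expected 260). The squat jar is at −49.6° (the jars and posts agree on 40.4° mod 90/45). That needs a clockwise turn of about 137.5°. I'll push the post at −4.6°, which has no jar beside it, all the way round the right side. First move is to above it.

>>> {"fn": "move_arm", "kwargs": {
  "plan": [23.4,38.6,0,0,0,3.8,0,23.4,38.6,0,0,0,3.8,0,23.4,38.6,0,0,0,3.8,0,23.4,38.6,0,0,0,3.8,0,23.4,38.6,0,0,0,3.8,0,23.4,38.6,0,0,0,3.8,0,23.4,38.6,0,0,0,3.8,0,23.4,38.6,0,0,0,3.8,0,23.4,38.6,0,0,0,3.8,0,23.4,38.6,0,0,0,3.8,0],
  "newtons": 20
}}

```text
time: 1.25
eef_pos: [0.4672, -0.2459, 0.2315]
tcp_rot: [0.873, 0.487, 0.0, 0.0]
contact_force: [-0.8, 0.4, 0.2]
opening: -0.0
finger_force: 0.0
```

>>> {"fn": "move_arm", "kwargs": {
  "plan": [23.4,38.6,0,0,0,3.8,0,23.4,38.6,0,0,0,3.8,0,23.4,38.6,0,0,0,3.8,0,23.4,38.6,0,0,0,3.8,0,23.4,38.6,0,0,0,3.8,0,23.4,38.6,0,0,0,3.8,0,23.4,38.6,0,0,0,3.8,0,23.4,38.6,0,0,0,3.8,0,23.4,38.6,0,0,0,3.8,0,23.4,38.6,0,0,0,3.8,0,0,0,0,0,0,0,0,0,0,0,0,0,0,0]
}}

```text
time: 2.45
eef_pos: [0.7005, 0.1394, 0.2304]
tcp_rot: [0.668, 0.745, -0.001, -0.0]
contact_force: [0.4, 0.5, -0.1]
opening: 0.001
finger_force: 0.0
```

```bash
python3 - <<'E'
from plant import ctrl,cams
from h import *
s=ctrl.get_state();print(s["eef_pos"],s["tcp_rot"],s["qpos"],s["opening"])
x=R.from_quat(s["tcp_rot"]).as_matrix();print("psi",np.degrees(np.arctan2(x[1,0],x[0,0])), x[:,2])
a=cams.read_camera("wrist")["color"];b=cams.read_camera("scene")["color"][60:260,200:400]
b=cv2.resize(b,(384,384),interpolation=cv2.INTER_CUBIC)
cv2.imwrite("pics/w1.png",cv2.resize(np.hstack([a,b]),(800,343))[:,:,::-1])
E
```

```text
[0.70052197 0.13936971 0.23038796] [ 6.67507325e-01  7.44602867e-01 -6.58802025e-04 -3.27068280e-04] [ 5.48112651e-02  3.72875888e-01  1.46904369e+00 -4.86351507e-04
  1.30106746e+00 -5.41424761e-02] 0.0011433766770646981
psi 96.25004962657232 [-1.36658231e-03 -5.44450806e-04 -9.99998918e-01]
```

View pics/w1.png

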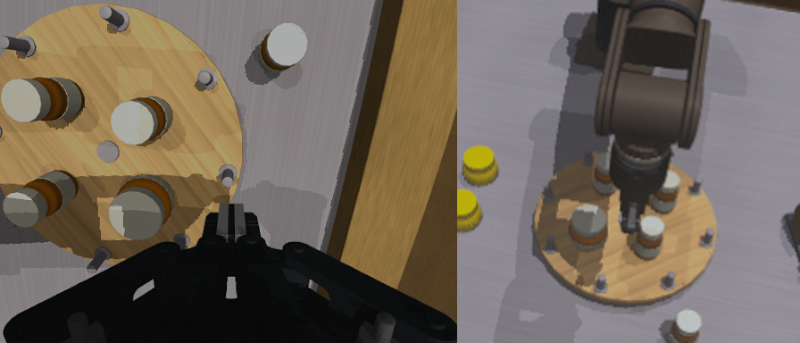

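The wrist view shows the shut fingertips near (230,212), just beyond the chosen post at (228,178), with no jar under them. I'll go down, then check the post position.

>>> {"fn": "move_arm", "kwargs": {
  "plan": [0,0,-45,0,0,0,0,0,0,-45,0,0,0,0,0,0,-40,0,0,0,0,0,0,-30,0,0,0,0,0,0,-12,0,0,0,0,0,0,0,0,0,0,0]
}}

```text
time: 3.15
eef_pos: [0.699, 0.1371, 0.0573]
tcp_rot: [0.669, 0.744, -0.002, -0.001]
contact_force: [-0.1, -0.6, 0.6]
opening: -0.0
finger_force: 0.0
```

```bash
python3 - <<'E'
import numpy as np
C=np.array([545.2,120.]);r=157
th=np.r_[7.1,7.1-np.cumsum([1,2,2,2,3,4]+[4]*30)]
P=C+r*np.c_[np.cos(np.radians(th)),np.sin(np.radians(th))]
P[0]=[700.5,139.4]
d=np.diff(np.round(P,1),axis=0).round(1)
for i in range(0,len(d),12):
    print([th[i],th[min(i+12,len(d))].round(1)],[ (a,b,round(float(c),1)) for (a,b),c in zip(d[i:i+12].tolist(),np.diff(th)[i:i+12])])
print(P[-1])
E
```

```text
[np.float64(7.1), np.float64(-30.9)] [(0.8, -2.7, -1.0), (0.5, -5.5, -2.0), (0.3, -5.4, -2.0), (0.1, -5.5, -2.0), (-0.2, -8.2, -3.0), (-0.9, -11.0, -4.0), (-1.7, -10.8, -4.0), (-2.5, -10.7, -4.0), (-3.2, -10.5, -4.0), (-3.9, -10.2, -4.0), (-4.6, -9.9, -4.0), (-5.3, -9.6, -4.0)]
[np.float64(-30.9), np.float64(-78.9)] [(-5.9, -9.2, -4.0), (-6.6, -8.8, -4.0), (-7.2, -8.3, -4.0), (-7.7, -7.7, -4.0), (-8.3, -7.2, -4.0), (-8.7, -6.6, -4.0), (-9.2, -6.0, -4.0), (-9.6, -5.4, -4.0), (-9.9, -4.6, -4.0), (-10.2, -4.0, -4.0), (-10.5, -3.2, -4.0), (-10.7, -2.5, -4.0)]
[np.float64(-78.9), np.float64(-126.9)] [(-10.8, -1.7, -4.0), (-10.9, -1.0, -4.0), (-11.0, -0.2, -4.0), (-10.9, 0.6, -4.0), (-10.9, 1.3, -4.0), (-10.8, 2.1, -4.0), (-10.5, 2.8, -4.0), (-10.4, 3.5, -4.0), (-10.1, 4.3, -4.0), (-9.8, 5.0, -4.0), (-9.4, 5.6, -4.0), (-9.0, 6.2, -4.0)]
[450.93402462  -5.55049138]
```

>>> {"fn": "move_arm", "kwargs": {
  "plan": [0.8,-2.7,0,0,0,-1,0,0.5,-5.5,0,0,0,-2,0,0.3,-5.4,0,0,0,-2,0,0.1,-5.5,0,0,0,-2,0,-0.2,-8.2,0,0,0,-3,0,-0.9,-11,0,0,0,-4,0,-1.7,-10.8,0,0,0,-4,0,-2.5,-10.7,0,0,0,-4,0,-3.2,-10.5,0,0,0,-4,0,-3.9,-10.2,0,0,0,-4,0,-4.6,-9.9,0,0,0,-4,0,-5.3,-9.6,0,0,0,-4,0]
}}

```text
time: 4.35
eef_pos: [0.6806, 0.0379, 0.0604]
tcp_rot: [0.875, 0.484, 0.001, 0.0]
contact_force: [-0.5, 1.9, 1.6]
opening: 0.001
finger_force: 0.8
```

```bash
python3 - <<'E'
from plant import ctrl,cams
from h import *
s=ctrl.get_state();C=np.array([.5452,.12]);q=s["eef_pos"][:2]-C
print(s["eef_pos"],np.hypot(*q),np.degrees(np.arctan2(q[1],q[0])),s["contact_force"])
a=cams.read_camera("top")["color"][110:290,80:280];b=cams.read_camera("scene")["color"][120:255,230:380]
cv2.imwrite("pics/p2.png",np.hstack([cv2.resize(a,(400,360),interpolation=3),cv2.resize(b,(400,360),interpolation=3)])[:,:,::-1])
E
```

```text
[0.6805675  0.03790328 0.06044621] 0.15831686904694137 -31.2356760890293 [-0.51491394  1.86400516  1.58766741]
```

View pics/p2.png

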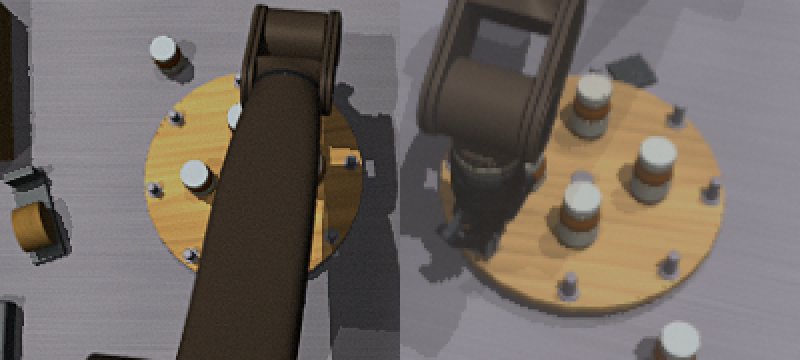

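The board has turned about 33° with the jars standing upright, and the contact force is about 2 N. The gripper is at the rim in the scene half (470,240). I'll carry on.

>>> {"fn": "move_arm", "kwargs": {
  "plan": [-5.9,-9.2,0,0,0,-4,0,-6.6,-8.8,0,0,0,-4,0,-7.2,-8.3,0,0,0,-4,0,-7.7,-7.7,0,0,0,-4,0,-8.3,-7.2,0,0,0,-4,0,-8.7,-6.6,0,0,0,-4,0,-9.2,-6,0,0,0,-4,0,-9.6,-5.4,0,0,0,-4,0,-9.9,-4.6,0,0,0,-4,0,-10.2,-4,0,0,0,-4,0,-10.5,-3.2,0,0,0,-4,0,-10.7,-2.5,0,0,0,-4,0]
}}

```text
time: 5.65
eef_pos: [0.5762, -0.0353, 0.06]
tcp_rot: [0.996, 0.087, 0.001, 0.0]
contact_force: [0.9, 0.6, 0.6]
opening: 0.004
finger_force: 0.8
```

>>> {"fn": "move_arm", "kwargs": {
  "plan": [-10.8,-1.7,0,0,0,-4,0,-10.9,-1,0,0,0,-4,0,-11,-0.2,0,0,0,-4,0,-10.9,0.6,0,0,0,-4,0,-10.9,1.3,0,0,0,-4,0,-10.8,2.1,0,0,0,-4,0,-10.5,2.8,0,0,0,-4,0,-10.4,3.5,0,0,0,-4,0,-10.1,4.3,0,0,0,-4,0,-9.8,5,0,0,0,-4,0,0,0,0,0,0,0,0]
}}

```text
time: 6.75
eef_pos: [0.4687, -0.018, 0.0594]
tcp_rot: [0.966, -0.257, -0.0, 0.0]
contact_force: [-0.1, -0.2, 0.5]
opening: 0.002
finger_force: 0.0
```

```bash
cat > m.py <<'E'
from plant import ctrl,cams
from h import *
s=ctrl.get_state();C=np.array([.5452,.12]);q=s["eef_pos"][:2]-C
x=R.from_quat(s["tcp_rot"]).as_matrix()
print(s["eef_pos"].round(4),"r %.4f az %.1f"%(np.hypot(*q),np.degrees(np.arctan2(q[1],q[0]))),"psi %.1f"%np.degrees(np.arctan2(x[1,0],x[0,0])),s["contact_force"].round(1),s["qpos"].round(2))
for n in("top","scene"):
    d=cams.read_camera(n);hsv=cv2.cvtColor(d["color"],cv2.COLOR_RGB2HSV)
    for b in blobs((hsv[...,1]<45)&(hsv[...,2]>150),30,900):
        for z in(.092,.12):
            q=onplane(d,b[0],z)[0,:2]-C
            if .07<np.hypot(*q)<.09:print(n,b[0].round(1),b[1],z,"r %.4f az %.1f"%(np.hypot(*q),np.degrees(np.arctan2(q[1],q[0]))))
    cv2.imwrite(f"pics/{n}_{s['time']:.1f}.png",d["color"][:,:,::-1])
E
python3 m.py
```

```text
[ 0.4687 -0.018   0.0594] r 0.1578 az -119.0 psi -29.8 [-0.1 -0.2  0.5] [-0.26  0.05  2.19 -0.    0.9   1.84]
top [200.8 166.9] 135 0.092 r 0.0881 az 8.1
top [200.8 166.9] 135 0.12 r 0.0808 az 6.6
top [228.3 188. ] 104 0.092 r 0.0749 az -73.5
top [228.3 188. ] 104 0.12 r 0.0750 az -77.9
top [175.6 196.8] 138 0.092 r 0.0874 az 93.4
top [175.6 196.8] 138 0.12 r 0.0833 az 97.1
top [208.  220.7] 326 0.092 r 0.0786 az -171.4
top [208.  220.7] 326 0.12 r 0.0827 az -169.9
scene [300.3 158.3] 216 0.092 r 0.0767 az -170.5
scene [274.6 170. ] 105 0.092 r 0.0817 az -95.2
scene [274.6 170. ] 105 0.12 r 0.0784 az -79.5
scene [327.4 174.9] 112 0.092 r 0.0880 az 110.9
scene [327.4 174.9] 112 0.12 r 0.0818 az 96.4
scene [297.8 193.6] 126 0.12 r 0.0818 az 6.0
```

The board has turned 122.5° so far and the squat jar is at about −172°, leaving about 15°. I'll do 12° of that and then measure again.

>>> {"fn": "move_arm", "kwargs": {
  "plan": [-3.5,2,0,0,0,-1.5,0,-7.1,4.2,0,0,0,-3,0,-6.8,4.5,0,0,0,-3,0,-6.6,4.8,0,0,0,-3,0,-3.2,2.5,0,0,0,-1.5,0,0,0,0,0,0,0,0]
}}

```text
time: 7.45
eef_pos: [0.4422, -0.0002, 0.0594]
tcp_rot: [0.934, -0.357, -0.0, -0.0]
contact_force: [0.2, 0.2, -0.3]
opening: -0.001
finger_force: 0.0
```

```bash
python3 m.py
```

```text
[ 4.422e-01 -2.000e-04  5.940e-02] r 0.1583 az -130.6 psi -41.8 [ 0.2  0.2 -0.3] [-0.23 -0.01  2.25  0.    0.89  2.07]
top [205.5 166.8] 133 0.092 r 0.0876 az -1.2
top [205.5 166.8] 133 0.12 r 0.0808 az -3.4
top [175.4 191.9] 138 0.092 r 0.0887 az 83.6
top [175.4 191.9] 138 0.12 r 0.0836 az 86.9
top [229.6 193.3] 139 0.092 r 0.0761 az -86.3
top [229.6 193.3] 139 0.12 r 0.0773 az -90.3
top [203.2 221.1] 331 0.092 r 0.0790 az 178.1
top [203.2 221.1] 331 0.12 r 0.0826 az -179.7
scene [304.8 158.9] 219 0.092 r 0.0768 az 178.5
scene [275.3 166.5] 104 0.092 r 0.0853 az -104.5
scene [275.3 166.5] 104 0.12 r 0.0783 az -89.5
scene [327.  178.8] 115 0.092 r 0.0850 az 100.9
scene [327.  178.8] 115 0.12 r 0.0827 az 86.0
scene [293.  192.7] 122 0.12 r 0.0821 az -4.0
```

```bash
python3 - <<'E'
from plant import cams
from h import *
az=lambda q:np.degrees(np.arctan2(q[1],q[0]))
for n,roi in(("top",(245,290,180,215)),("scene",(132,156,300,335))):
    d=cams.read_camera(n);im=d["color"];hsv=cv2.cvtColor(im,cv2.COLOR_RGB2HSV)
    L=[]
    for b in blobs((hsv[...,1]<45)&(hsv[...,2]>150),30,900):
        z=.092 if b[1]>190 else .12
        p=onplane(d,b[0],z)[0,:2]
        if np.hypot(*(p-[.5452,.12]))<.1:L.append((b[1],p))
    L.sort(key=lambda t:-t[0]);P=np.array([p for _,p in L]);c=P.mean(0);print(n,len(L),"centre",c,"jar az",[round(az(p-c),1) for p in P],[round(np.hypot(*(p-c)),4) for p in P])
    r0,r1,c0,c1=roi;sub=hsv[r0:r1,c0:c1];m=np.zeros(hsv.shape[:2],bool);g=im[r0:r1,c0:c1].max(2);t=cv2.threshold(g,0,255,cv2.THRESH_OTSU)[0]
    m[r0:r1,c0:c1]=g<t*.9
    b=max(blobs(m,20,2000),key=lambda x:x[1]);Q=onplane(d,np.argwhere(b[2])[:,::-1],.008)[:,:2]
    for cc in(c,np.array([.5452,.12])):
        q=Q-cc;r=np.hypot(*q.T);a=np.degrees(np.unwrap(np.arctan2(q[:,1],q[:,0])%(2*np.pi)))
        h=r>.222
        print("  arrow n",b[1],"tip r %.4f az %.1f"%(r.max(),a[r.argmax()]),"head az mean %.1f"%a[h].mean(),"min/max",a[h].min().round(1),a[h].max().round(1))
    cv2.imwrite(f"pics/{n}_a.png",cv2.resize(im[r0-60:r1+30,c0-60:c1+60,::-1] if n=="top" else im[r0-20:r1+90,c0-60:c1+40,::-1],None,fx=4,fy=4,interpolation=3))
E
python3 -c "
import cv2,numpy as np
a=cv2.imread('pics/top_a.png');b=cv2.imread('pics/scene_a.png');f=lambda x:cv2.resize(x,(400,400*x.shape[0]//x.shape[1]))
a,b=f(a),f(b);h=min(len(a),len(b));cv2.imwrite('pics/ab.png',np.hstack([a[:h],b[:h]]))"
```

```text
top 5 centre [0.54384191 0.11942462] jar az [np.float64(177.7), np.float64(86.0), np.float64(-89.2), np.float64(-2.9), np.float64(-150.8)] [np.float64(0.0777), np.float64(0.0843), np.float64(0.0768), np.float64(0.0821), np.float64(0.0128)]
  arrow n 811 tip r 0.2803 az 173.5 head az mean 177.7 min/max 163.6 186.0
  arrow n 811 tip r 0.2816 az 173.6 head az mean 177.8 min/max 163.8 186.2
scene 4 centre [0.54814151 0.12012942] jar az [np.float64(178.7), np.float64(-4.3), np.float64(87.9), np.float64(-91.6)] [np.float64(0.0798), np.float64(0.0792), np.float64(0.0823), np.float64(0.0783)]
  arrow n 153 tip r 0.2563 az 173.1 head az mean 173.0 min/max 164.8 182.2
  arrow n 153 tip r 0.2534 az 173.0 head az mean 172.8 min/max 165.0 180.3
```

View pics/ab.png

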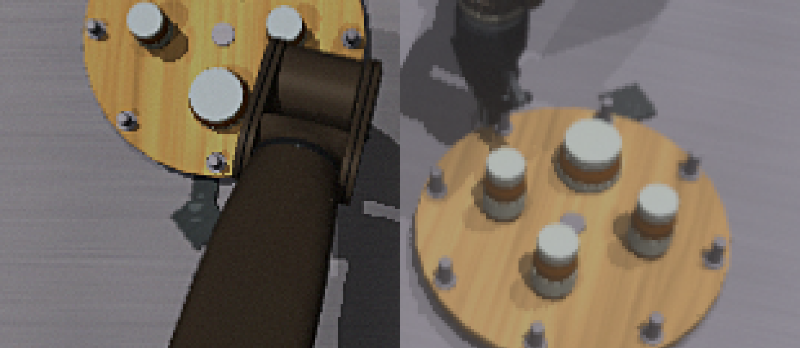

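Both views put the arrow at 173.0°. The squat jar is at about 177.8° and the others stand undisturbed. I'll push the last 4.8° (13 mm), back off, lift and clear the view.

>>> {"fn": "move_arm", "kwargs": {
  "plan": [-2.5,2.2,0,0,0,-1.2,0,-2.4,2.2,0,0,0,-1.2,0,-2.4,2.3,0,0,0,-1.2,0,-2.3,2.3,0,0,0,-1.2,0,0,0,0,0,0,0,0,7,-7,0,0,0,0,0,7,-7,0,0,0,0,0,0,0,30,0,0,0,0,0,0,45,0,0,0,0,0,0,45,0,0,0,0,0,0,45,0,0,0,0]
}}

```text
time: 8.75
eef_pos: [0.4468, -0.006, 0.2261]
tcp_rot: [0.918, -0.396, -0.0, 0.0]
contact_force: [0.2, -0.7, -0.4]
opening: -0.003
finger_force: 0.0
```

>>> {"fn": "move_arm", "kwargs": {
  "plan": [5,-48,0,0,0,0,0,5,-48,0,0,0,0,0,5,-48,0,0,0,0,0,5,-48,0,0,0,0,0,5,-48,0,0,0,0,0,5,-48,0,0,0,0,0,5,-48,0,0,0,0,0,5,-48,0,0,0,0,0,0,0,0,0,0,0,0]
}}

```text
time: 9.65
eef_pos: [0.4859, -0.3957, 0.2232]
tcp_rot: [0.917, -0.398, -0.0, 0.001]
contact_force: [0.4, 1.4, 0.4]
opening: -0.003
finger_force: 0.0
```

```bash
python3 m.py; ls pics; python3 - <<'E'
import cv2,glob,numpy as np,os
f=lambda n:cv2.imread(max(glob.glob(f'pics/{n}_[0-9]*.png'),key=os.path.getmtime))
cv2.imwrite('pics/fin.png',np.hstack([cv2.resize(f('top')[110:290,100:300],(400,360),interpolation=3),cv2.resize(f('scene')[120:255,230:380],(400,360),interpolation=3)]))
E
```

```text
[ 0.4859 -0.3957  0.2232] r 0.5191 az -96.6 psi -47.0 [0.4 1.4 0.4] [-0.84  0.19  1.71 -0.    1.24  1.55]
top [207.8 166.9] 136 0.092 r 0.0876 az -6.0
top [207.8 166.9] 136 0.12 r 0.0810 az -8.4
top [175.7 189.6] 139 0.092 r 0.0892 az 79.0
top [175.7 189.6] 139 0.12 r 0.0837 az 82.1
top [229.5 195.8] 142 0.092 r 0.0758 az -92.0
top [229.5 195.8] 142 0.12 r 0.0775 az -95.8
top [200.8 220.8] 326 0.092 r 0.0787 az 173.0
top [200.8 220.8] 326 0.12 r 0.0821 az 175.5
scene [306.8 159.5] 216 0.092 r 0.0766 az 173.6
scene [276.  164.8] 103 0.092 r 0.0868 az -109.4
scene [276.  164.8] 103 0.12 r 0.0779 az -94.8
scene [326.4 180.6] 114 0.092 r 0.0832 az 95.9
scene [326.4 180.6] 114 0.12 r 0.0829 az 80.9
scene [290.9 191.9] 126 0.12 r 0.0818 az -8.5
ab.png
crop0.png
p2.png
s_crop.png
scene0.png
scene_6.8.png
scene_7.5.png
scene_9.7.png
scene_a.png
top0.png
top_6.8.png
top_7.5.png
top_9.7.png
top_a.png
w1.png
```

View pics/fin.png

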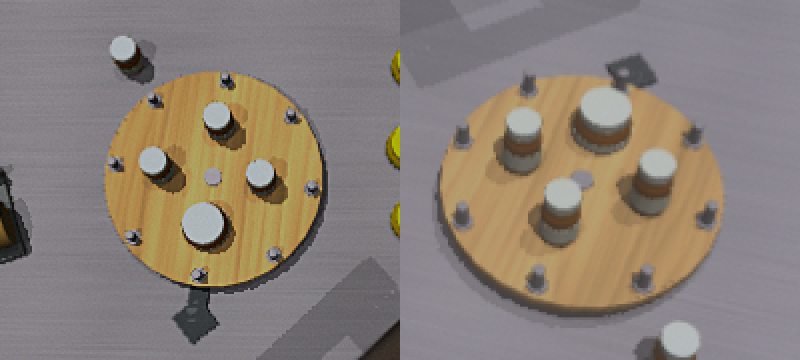

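The final view shows the squat jar at the front (left half, 203,223) in line with the arrow (197,320). It measures 172.8–173.6° against the arrow's 173.0°. All jars are upright and the hand is clear, so I'm handing in.

```bash
python3 -c "
from plant import order
print(order.sign_off())"
```

```text
the job is handed in; nothing more can be done
None
```

The job is handed in: the squat jar stands at the front, within about 1° of the arrow, with the turntable at rest, all jars upright and the hand clear after about 10 s; no verdict came back.

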